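# Set the clamping pressure and clamp

### The job

On the hydraulic clamping console, turn the pressure selector clockwise, click by click, with a light push of a fingertip against the side of its pointer, until it rests in step five (the fifth tick after the off ring). Then press the low round clamp button fully down, hold it down for two seconds while the pressure builds, and let it come up again. Do not grip the selector, do not press the clamp button at any other pressure step, leave the mushroom-headed stop button alone, and leave the loose parts around the console where they are.

Things in the scene. Friction and masses are not known exactly. Their poses are not given: they have to be found in the camera images.
- console: Grey console bolted to the bench, 200 mm deep (x), 346 mm wide with lugs (y), 45 mm high in front, 88 mm at the back. Its bright top panel slopes up 12 deg away from the robot: selector at its left; at its right a flat gauge (58 mm, back), the clamp button (front), the mushroom stop button (back right). Origin: centre of the underside, x to its back, y to its left end. Yaw within 0.3 rad.
- selector_axis (a point): Point where the selector's axis meets the panel's surface; fixed. Axes of the panel: x up the slope, y to its left end, z out along the selector's axis. The pointer points along (cos w, sin w) with w = 1.8326 - selector. Black marks 56 to 70 mm from the axis: an open ring for off (w = 1.8326, left), then clockwise every 30 deg seven growing ticks, steps 1 to 7; step 5 is at w = -0.7854.
- selector (a joint): Angle in rad, growing clockwise seen from above: 0 = off, a detent every 0.5236, step 5 = 2.618, stops just outside off and step 7. Starts from off to step 3, perhaps between detents, then drops at once into one. Leaving a detent takes about 0.2 N m (about 5 N at 38 mm); past half way it snaps forward into the next by itself and stays. So push to about 0.3 past one detent, then back off.
- pointer_tip (a point): Point near the end of the pointer's nose, 49 mm from the axis, 20 mm above the panel; turns with the selector. Push the pointer's side at 35 to 44 mm from the axis with the fingertip 14 to 20 mm above the panel.
- selector_handle: The selector's black handle: a round skirt of 22 mm radius up to 12 mm above the panel and on it an upright bar from 10 to 30 mm above the panel, 14 mm wide, narrowing to 10 mm at the nose, reaching 50 mm from the axis on the pointer side (white line on top) and 18 mm on the other. Origin: on the axis at the panel's surface; x along the pointer, z out of the panel.
- clamp_button_top (a point): Centre of the clamp button's top face: a flat black round button, 29 mm across, 22 mm above the panel, in a steel collar 45 mm across and 12 mm high. The point moves with the button; its axes are the panel's (z out of the panel).
- clamp_button (a joint): How far the clamp button is pressed, in m: 0 up, 0.006 fully down. It goes along the panel's -z against a spring of 1.8 N at the top and 6 N fully down, and comes up by itself.
- stop_button_top (a point): Centre of the top of the stop button: black mushroom head, 40 mm across, top 30 mm above the panel, at the panel's back right. Not to be pressed.
- stop_button (a joint): How far the stop button is pressed, in m: 0 up, 0.004 down. Must stay up.
- bolt: Black socket-head screw standing upright on its head, 18 mm across, 57 mm tall; beside the console's left end. Loose bystander; origin: centre of its underside. To be left alone.
- step_block: Black stepped packing block, 32 x 60 mm, 50 mm tall, like a small flight of stairs; beside the console's right end. Loose bystander; origin: centre of its underside. To be left alone.
- hexkey: Black L-shaped hex key lying flat, 49 x 164 x 8 mm; on the bench in front of the console. Loose bystander; origin: centre of its underside. To be left alone.
- eyebolt: Steel lifting eye bolt lying flat, 76 x 45 x 26 mm; on the bench in front of the console. Loose bystander; origin: centre of its underside. To be left alone.

How it is judged:
On the way, in this order (a step that is already met when the one before it is completed fails the run):
1. the selector rests in step five (value of joint selector between 2.518 and 2.718 rad and velocity of joint selector between -0.2 and 0.2 rad/s), for 0.3 s.
2. the clamp button is held fully down for two seconds with the selector in step five (value of joint selector between 2.518 and 2.718 rad and value of joint clamp_button above 0.0045 m), for 1.6 s.
At the end, for the whole second after the job is handed in: The selector rests in the detent of step five (2.618 rad, within 0.1 rad) after the clamp button was held down (more than 4.5 of 6 mm, 1.6 s or longer) at that step; both buttons are up again (within 1 mm) (value of joint selector between 2.518 and 2.718 rad and velocity of joint selector between -0.05 and 0.05 rad/s and value of joint each of clamp_button, stop_button below 0.001 m); the robot touches nothing.
It fails at once if the clamp button is pressed (more than 2.5 mm) while the selector is more than 0.15 rad from step five (value of joint clamp_button above 0.0025 m and (value of joint selector below 2.468 rad or value of joint selector above 2.768 rad)).
It fails at once if the stop button is pressed (more than 2 mm) (value of joint stop_button above 0.002 m).
It fails at once if the selector is gripped or pushed hard (fingers press on it with more than 20 N) (contact force between the fingers and selector_handle above 20 N).
It fails at once if a loose part (bolt, step block, hex key, eye bolt) is lifted or shoved (more than 20 mm) (distance of any of bolt, step_block, hexkey, eyebolt from where it was at the start of the episode above 0.02 m).
It also fails if it takes over 67 s, if anything falls off the work surface, if the arm or the gripper's body presses on something with over 40 N, if the wrist force passes 120 N, or if a joint passes its speed limit or range.

### The arm

A 7-joint arm with a two-finger parallel gripper is mounted at the origin on the work surface; the furniture and walls round the work are solid. World frame = base frame: x ahead of the robot, y to its left, z up, the work surface at z = 0. Lengths are in m, angles in rad, forces in N, time in s.
With the tool pointing down it reaches from about 0.35 to 0.9 m from the base axis. Payload 8.1 kg.
Tool frame: the origin (TCP) lies at the centre of the arm's flange, where the gripper is bolted on; the fingertips stand 178 mm ahead of it and the grasp point (between the pads) lies 159 mm ahead of it; z points along the fingers, y is the direction in which the jaws open and shut (so a half turn about z gives the same grasp; the last joint's range is limited). The gripper opens to 92 mm and grips with 3 to 60 N. Pads are 19 mm wide; open, the fingers measure 130 mm over their backs; the gripper's body (75 mm by 190 mm) begins 47 mm behind the grasp point.
Start: joints at [1.215, 0.434, 0.025, 1.573, -0.012, 1.134, -0.075], TCP at [0.156, -0.605, 0.405] pointing down, gripper open.
Joint ranges: [-2.62, 2.62], [-0.44, 2.09], [-1.27, 1.32], [0.08, 2.57], [-1.32, 4.46], [0.12, 2], [-2.74, 2.74]. Speed limits (rad/s): [2.22, 2.22, 3.01, 3.01, 3.14, 3.14, 3.14].

### API

Orientations are given as a rotation vector (axis times angle).
In Python, from cell import arm, get_image, camera_model gives the robot as it stands. The module is installed in compiled form; this text tells all that it offers.
- The arm moves only by the shell command python3 -m pendant 'ROWS' [FORCE]. ROWS is JSON, a list that holds one entry, the list of rows, each a list of 7 numbers: the shift along the tool's x, y, z in mm, then the turn, a rotation vector about the tool's x, y, z in rad, then the closure, from -1 (fully open) to 1 (shut). In form: [[[x, y, z, rx, ry, rz, hand], ...]]. A call has 1 to 20 rows; each row is the pose to reach, as a shift and turn from the pose commanded when the call began, along the tool's axes at that moment; what a row does not reach only later rows make up. A row lasts 1/8 s, in which the tool goes at most 62.5 mm and 10.7 degrees, less where a joint would pass 70% of its speed; a pose out of reach is approached as far as the arm can. A call with a gripper value outside its range is refused whole. The fingers move at their own pace and stop on an object; FORCE is the grip in N (left out, the last holds). Time passes only in rows, so rows that repeat a pose let the fingers close. It gives the time, the measured TCP pose, the force and the opening at its end, in the units of the state.
- arm.observe(): the state, without advancing time (a new reading comes with each control period).
- get_image(name): name is "scene" or "side" or "wrist"; returns the picture (384x512x3 uint8, red, green, blue); there is no depth.
- camera_model(name): a dict with "fx", "fy", "cx", "cy" (pixels), "k1" (the pictures are not rectified: a ray, as slopes to the right and down, at radius r is drawn at 1 + k1 r^2 times it, then the intrinsics apply), "position" and "orientation" of the camera in the world; the wrist camera has in their place "T_tool_cam" (4x4, takes a point from camera to tool coordinates, whose origin is the TCP and whose axes are the flange's). Camera axes: x right, y down, z forward; pixel columns grow to the right and rows downward; lengths in m; the calibration is good to about 2 mm. A picture is of the moment at which its call begins: read the wrist's pose just before it. camera_model takes no time and is no camera call.
- arm.sign_off(): hands the job in, once; it reports no verdict.
The state is a dict: "clock": time; "joints": joint angles; "dq": joint speeds; "joint_efforts": joint torques, N m; "position": TCP position; "ee_rot": TCP orientation; "force": force on the tool from outside, world axes, zero at the start; "ft_torque": the same for the moment, N m; "width": opening from 0.0 (shut) to 1.0 (fully open).
Only numpy, scipy, OpenCV 4.12 (cv2) and the standard library are available. Lean on these libraries where they do the work, as an engineer would, in place of code of your own. Each camera call takes 0.05 s, during which the arm holds its last target.

## Working session

There is one attempt and no reset: what is moved stays moved. The work goes in short steps, Python scripts to look and compute and a shell command to move; the robot and the scene stay as the last step left them, time stands still between calls to the robot, and variables do not carry over. Pictures are saved under pics/ and viewed, and the job is handed in when it is done.

```bash
mkdir -p pics; python3 - <<'E'
from cell import arm,get_image,camera_model
import cv2
s=arm.observe();print(s)
for n in ("scene","side","wrist"):
    print(n,camera_model(n)); cv2.imwrite(f"pics/{n}0.png",get_image(n)[:,:,::-1])
E
```

```text
{'clock': 0.0, 'joints': array([ 1.21541203,  0.4352096 ,  0.02497429,  1.57411597, -0.01162111,
        1.13397204, -0.07511145]), 'dq': array([ 0.00056142, -0.00019417, -0.00059704, -0.0020654 , -0.00039291,
        0.00050248, -0.00074116]), 'joint_efforts': array([ 7.52431934e-04, -6.67855024e+01,  9.85053889e-01, -3.14446843e+01,
       -6.07490167e-02,  4.30946262e-02,  1.50095930e-04]), 'position': array([ 0.15622524, -0.60491554,  0.40394577]), 'ee_rot': array([-3.11503589e+00, -3.95681135e-01,  4.99403871e-04]), 'force': array([ 0.24656697, -0.13743642, -0.38107619]), 'ft_torque': array([-0.02687651, -0.02204914,  0.03595639]), 'width': 0.9976882230218126}
scene {'fx': 437.052922373535, 'fy': 437.052922373535, 'cx': 256.8336051354432, 'cy': 183.4079710394272, 'k1': -0.05430839441476635, 'position': array([0.05774119, 0.508228  , 0.82488608]), 'orientation': array([-0.81089901,  2.57840182, -1.10887905])}
side {'fx': 459.00432399288474, 'fy': 459.00432399288474, 'cx': 269.54055751846533, 'cy': 192.30879786714868, 'k1': -0.04179770571386948, 'position': array([0.04088371, 0.73125043, 0.76940603]), 'orientation': array([-0.61609435,  2.55742268, -1.33284072])}
wrist {'fx': 317.1101616016276, 'fy': 317.1101616016276, 'cx': 257.5766551383931, 'cy': 182.9897299907222, 'k1': -0.009983109588141359, 'T_tool_cam': array([[ 7.12811161e-04, -9.56393478e-01, -2.92080482e-01,
         7.94252054e-02],
       [ 9.99999735e-01,  6.37993083e-04,  3.51405022e-04,
         2.12072306e-04],
       [-1.49736144e-04, -2.92080655e-01,  9.56393679e-01,
         2.13686354e-02],
       [ 0.00000000e+00,  0.00000000e+00,  0.00000000e+00,
         1.00000000e+00]])}
```

View pics/scene0.png

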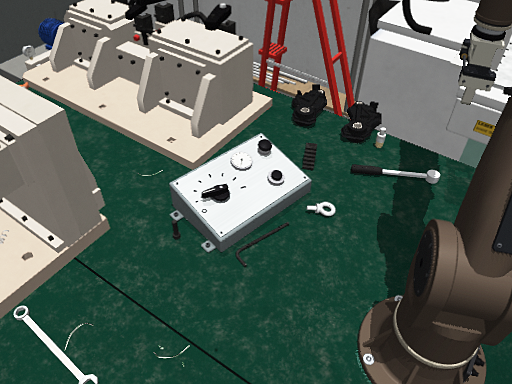

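View pics/side0.png

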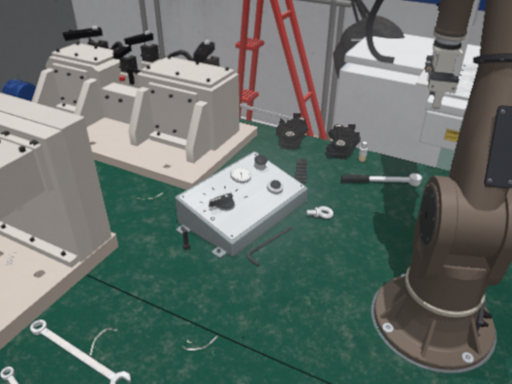

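View pics/wrist0.png

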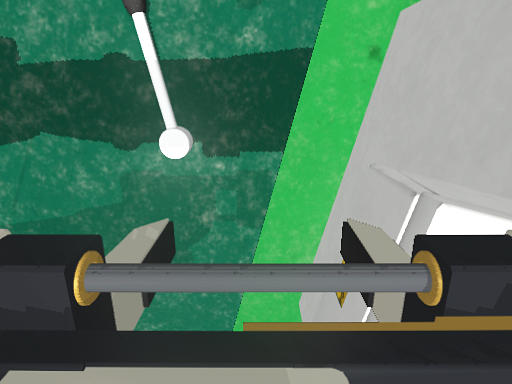

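The scene view shows the console around (240,190), with the selector at (215,192), clamp button at (276,177), stop button at (264,147), bolt at (176,230), hex key at (262,240) and eyebolt at (322,209). I'll enlarge it.

```bash
python3 - <<'E'
import cv2
a=cv2.imread("pics/scene0.png")[125:257,160:340];cv2.imwrite("pics/scene0c.png",cv2.resize(a,None,fx=4.4,fy=4.4,interpolation=cv2.INTER_CUBIC))
a=cv2.imread("pics/side0.png")[145:270,165:340];cv2.imwrite("pics/side0c.png",cv2.resize(a,None,fx=4.4,fy=4.4,interpolation=cv2.INTER_CUBIC))
E
```

```text
(no output)
```

View pics/scene0c.png

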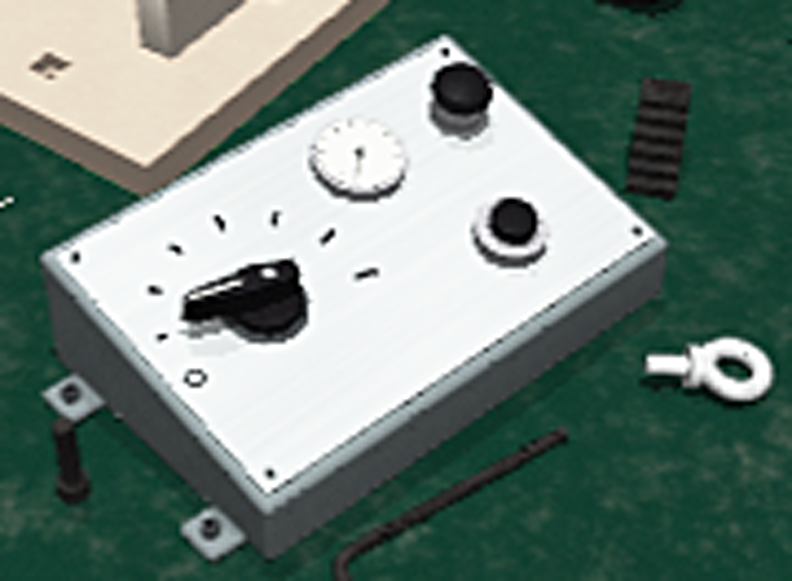

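View pics/side0c.png

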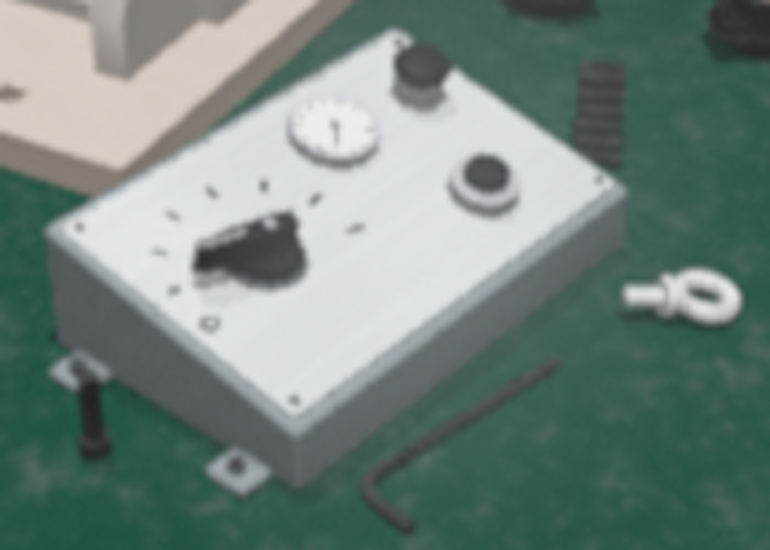

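```bash
cat > h.py <<'E'
import numpy as np,cv2
from scipy.spatial.transform import Rotation as R
from scipy.optimize import least_squares
from cell import arm,get_image,camera_model
def proj(m,Rw,p,P):
    q=(np.atleast_2d(P)-p)@Rw; s=q[:,:2]/q[:,2:]; r2=(s**2).sum(1,keepdims=True)
    s=s*(1+m["k1"]*r2); return s*[m["fx"],m["fy"]]+[m["cx"],m["cy"]]
def pj(name,P,wp=None):
    m=camera_model(name)
    if name=="wrist":
        pos,rv=wp; Rt=R.from_rotvec(rv).as_matrix();T=m["T_tool_cam"]
        return proj(m,Rt@T[:3,:3],np.array(pos)+Rt@T[:3,3],P)
    return proj(m,R.from_rotvec(m["orientation"]).as_matrix(),m["position"],P)
t=np.radians(12)
def panel(c): # c=x,y,yaw -> (origin on panel centre, axes)
    Rz=R.from_euler('z',c[2]).as_matrix()
    A=Rz@np.array([[np.cos(t),0,-np.sin(t)],[0,1,0],[np.sin(t),0,np.cos(t)]])
    return np.array([c[0],c[1],.0665]),A
def P(c,u,v,h=0):
    o,A=panel(c); return o+A@np.array([u,v,h])
E
cat > fit.py <<'E'
from h import *
sc=lambda a,b:(160+(a+.5)/4.4-.5,125+(b+.5)/4.4-.5)
sd=lambda a,b:(165+(a+.5)/4.4-.5,145+(b+.5)/4.4-.5)
obs=[]
ms=[(196,378),(161,336),(155,290),(176,249),(220,222),(276,217),(328,236),(367,273)]
md=[(209,323),(174,290),(160,252),(173,215),(212,192),(264,186),(316,198),(356,228)]
for i in range(8): obs+=[("scene",'m',i,sc(*ms[i])),("side",'m',i,sd(*md[i]))]
for n,f,cs in (("scene",sc,[(45,258),(447,36),(665,243),(265,510)]),("side",sd,[(48,232),(395,30),(627,190),(297,432)])):
    for i in range(4): obs.append((n,'c',i,f(*cs[i])))
obs+=[("scene",'b',0,sc(514,221)),("side",'b',0,sd(487,173)),("scene",'s',0,sc(462,88)),("side",'s',0,sd(421,66))]
def model(x):
    c=x[:3];L=.1/np.cos(t)
    r=[]
    for n,k,i,o in obs:
        if k=='m':
            w=1.8326-i*np.pi/6; q=P(c,x[3]+.063*np.cos(w),x[4]+.063*np.sin(w))
        elif k=='c':
            a,b=[(1,1),(1,-1),(-1,-1),(-1,1)][i]; q=P(c,a*L,b*x[5])
        elif k=='b': q=P(c,x[6],x[7],.022)
        else: q=P(c,x[8],x[9],.030)
        r.append(pj(n,q)[0]-o)
    return np.array(r)
s=least_squares(lambda x:model(x).ravel(),[.55,.1,0,0,.07,.15,-.05,-.07,.05,-.1],loss='soft_l1')
x=s.x;print(np.round(x,4));print(np.round(model(x),1).tolist())
np.save("fit.npy",x);c=x[:3]
print("axis",P(c,x[3],x[4]),"clamp",P(c,x[6],x[7],.022),"stop",P(c,x[8],x[9],.03))
for k in range(8):
    w=1.8326-k*np.pi/6;q=P(c,x[3]+.049*np.cos(w),x[4]+.049*np.sin(w),.03)
    a=pj("scene",q)[0];b=pj("side",q)[0];print(k,((a-[160,125])*4.4).round(),((b-[165,145])*4.4).round())
E
python3 fit.py
```

```text
Traceback (most recent call last):
  File "fit.py", line 23, in <module>
    s=least_squares(lambda x:model(x).ravel(),[.55,.1,0,0,.07,.15,-.05,-.07,.05,-.1],loss='soft_l1')
  File "fit.py", line 23, in <lambda>
    s=least_squares(lambda x:model(x).ravel(),[.55,.1,0,0,.07,.15,-.05,-.07,.05,-.1],loss='soft_l1')
                             ~~~~~^^^
  File "fit.py", line 21, in model
    r.append(pj(n,q)[0]-o)
             ~~^^^^^
  File "h.py", line 9, in pj
    m=camera_model(name)
ValueError: time passes only in moves, steps and waits
```

```bash
sed -i 's/^def proj/_C={n:camera_model(n) for n in ("scene","side","wrist")}\ndef proj/; s/m=camera_model(name)/m=_C[name]/' h.py; python3 fit.py
```

```text
[ 0.5314 -0.1371 -0.2292  0.0019  0.0714  0.1519 -0.0453 -0.0704  0.043
 -0.1075]
[[0.0, 0.1], [0.4, 0.2], [-0.3, 0.4], [-0.9, 0.3], [-0.6, -0.2], [-0.7, -0.2], [-0.1, -0.5], [-0.0, -0.2], [0.3, -0.3], [0.1, -0.3], [0.4, 0.1], [0.2, -0.2], [0.6, 0.1], [0.2, 0.2], [0.0, 0.3], [0.1, 0.0], [-1.2, -1.2], [-1.0, -0.5], [1.0, 0.6], [1.1, 0.8], [-0.9, -1.5], [-0.7, -0.7], [0.7, 0.3], [0.5, 0.3], [-0.1, 0.2], [0.1, -0.3], [-0.2, 0.4], [0.2, -0.5]]
axis [ 0.54941886 -0.06805942  0.06689893] clamp [ 0.46779792 -0.19460114  0.0786054 ] stop [ 0.54185889 -0.24994877  0.10478729]
0 [214. 329.] [227. 270.]
1 [185. 297.] [195. 245.]
2 [179. 259.] [184. 214.]
3 [197. 225.] [196. 185.]
4 [233. 205.] [228. 167.]
5 [278. 202.] [269. 162.]
6 [321. 217.] [311. 173.]
7 [350. 247.] [342. 197.]
```

The fit agrees to about 0.5 px on the marks and the pointer looks to be at step 1. Next I'll check the fixture behind the console and compute the approach pose.

```bash
cat >> h.py <<'E'
x=np.load("fit.npy") if __import__("os").path.exists("fit.npy") else None
def ray(name,px,z):
    m=_C[name];s=(np.array(px)-[m["cx"],m["cy"]])/[m["fx"],m["fy"]];u=s.copy()
    for _ in range(5): u=s/(1+m["k1"]*(u@u))
    Rw=R.from_rotvec(m["orientation"]).as_matrix();d=Rw@[u[0],u[1],1];p=m["position"]
    return p+d*(z-p[2])/d[2]
def selpose(w,r,tang,h,delta=np.radians(8)):
    """tool pose: tip centre at radius r along w, tang mm CCW of it, tip h over panel; tool x at w+delta"""
    o,A=panel(x[:3]); L=np.array([x[3]+r*np.cos(w)-tang*np.sin(w),x[4]+r*np.sin(w)+tang*np.cos(w),h])
    ax=w+delta; X=np.array([np.cos(ax),np.sin(ax),0]);Z=np.array([0,0,-1.]);Rt=A@np.column_stack([X,np.cross(Z,X),Z])
    return o+A@L-Rt@[0,0,.178],Rt
def rel(p,Rt,cur):
    R0=R.from_rotvec(cur["ee_rot"]).as_matrix()
    return np.round(R0.T@(p-cur["position"])*1000,1),np.round(R.from_matrix(R0.T@Rt).as_rotvec(),3)
E
python3 - <<'E'
from h import *
s=arm.observe()
print(ray("scene",(194,162),.03),[ray("scene",(200,150),z) for z in(.05,)],ray("side",(180,177),.03))
p,Rt=selpose(1.309,.048,.045,.077)
print(p,rel(p,Rt,s))
E
```

```text
[ 0.7088998  -0.15290089  0.03      ] [array([ 0.71213026, -0.1848143 ,  0.05      ])] [ 0.75828869 -0.15914364  0.03      ]
[0.48139515 0.00737756 0.30987226] (array([ 467.9, -511.5,   94.8]), array([-0.18 ,  0.123, -0.963]))
```

```bash
python3 -m pendant '[[[60,-65,0,-0.02,0.015,-0.12,1],[105,-115,10,-0.04,0.03,-0.22,1],[150,-164,20,-0.06,0.04,-0.31,1],[195,-213,30,-0.08,0.05,-0.4,1],[240,-262,35,-0.09,0.06,-0.5,1],[285,-311,40,-0.11,0.075,-0.59,1],[330,-361,45,-0.13,0.085,-0.68,1],[375,-410,50,-0.14,0.1,-0.77,1],[420,-459,50,-0.16,0.11,-0.87,1],[468,-511,55,-0.18,0.123,-0.963,1],[468,-511,55,-0.18,0.123,-0.963,1],[468,-511,55,-0.18,0.123,-0.963,1],[468,-511,55,-0.18,0.123,-0.963,1],[468,-511,55,-0.18,0.123,-0.963,1],[468,-511,55,-0.18,0.123,-0.963,1]]]'; python3 - <<'E'
from h import *
s=arm.observe();p,Rt=selpose(1.309,.048,.045,.077);print(s["clock"],s["joints"].round(2),rel(p,Rt,s))
im=get_image("wrist");im2=get_image("scene")
cv2.imwrite("pics/w1.png",cv2.resize(im[:,:,::-1],None,fx=1.5,fy=1.5));cv2.imwrite("pics/s1.png",cv2.resize(im2[100:250,140:340,::-1],None,fx=4,fy=4,interpolation=2))
E
```

```text
clock: 2.02
position: [0.4812, 0.0051, 0.3497]
ee_rot: [2.443, 1.702, 0.207]
force: [-0.7, 0.3, 0.2]
width: 0.005
2.025 [ 0.27  0.25 -0.51  2.04  0.33  0.71 -0.79] (array([ 1.3, -8.9, 38.9]), array([ 0.   ,  0.002, -0.002]))
```

View pics/w1.png

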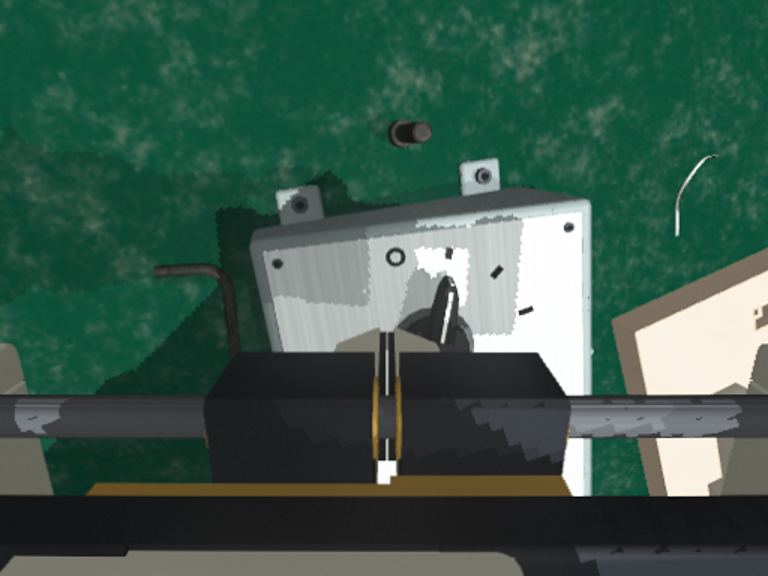

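View pics/s1.png

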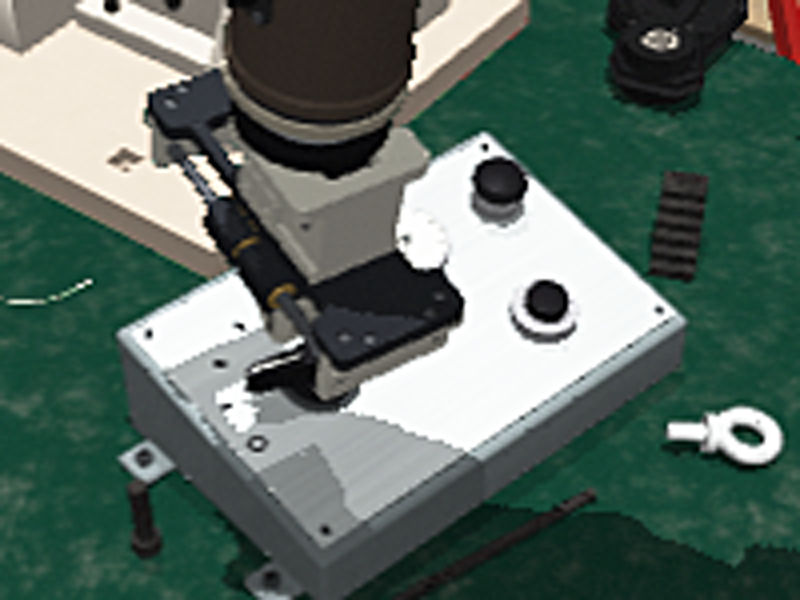

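The wrist view shows the pointer's nose at (450,280) aimed at the first tick at (449,253), so it is at step 1. I'll check the fit and the finger width against this picture.

```bash
python3 - <<'E'
from h import *
s=arm.observe();wp=(s["position"],s["ee_rot"]);Rt=R.from_rotvec(s["ee_rot"]).as_matrix()
im=cv2.imread("pics/w1.png")
for k in range(4):
    w=1.8326-k*np.pi/6;q=pj("wrist",P(x[:3],x[3]+.063*np.cos(w),x[4]+.063*np.sin(w)),wp)[0]*1.5;print(k,q.round())
    cv2.circle(im,tuple(int(v) for v in q.round()),3,(0,0,255),1)
for X in(-.0095,.0095):
  for Y in(-.019,.019):
    q=pj("wrist",s["position"]+Rt@[X,Y,.178],wp)[0]*1.5;print(X,Y,q.round());cv2.circle(im,tuple(int(v) for v in q.round()),3,(255,0,0),1)
q=pj("wrist",P(x[:3],x[3]+.049*np.cos(1.309),x[4]+.049*np.sin(1.309),.02),wp)[0]*1.5;cv2.circle(im,tuple(int(v) for v in q.round()),3,(0,255,0),1)
cv2.imwrite("pics/w1c.png",cv2.resize(im[220:400,280:580],None,fx=2.6,fy=2.6,interpolation=2))
E
```

```text
0 [395. 258.]
1 [450. 252.]
2 [499. 272.]
3 [528. 313.]
-0.0095 -0.019 [334. 380.]
-0.0095 0.019 [437. 380.]
0.0095 -0.019 [333. 333.]
0.0095 0.019 [439. 333.]
```

View pics/w1c.png

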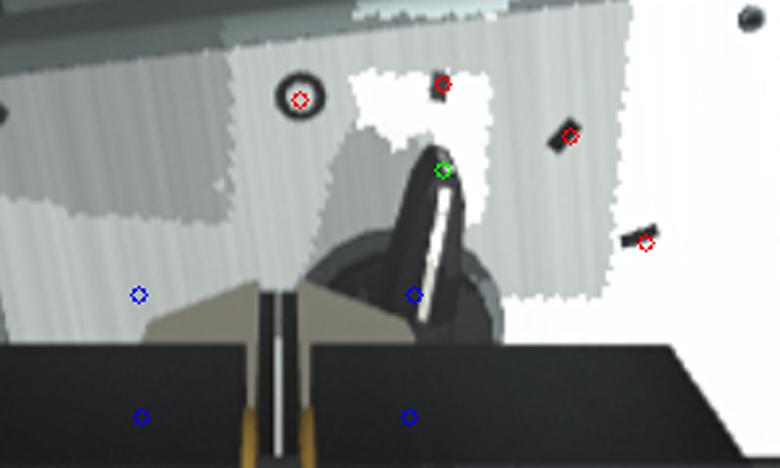

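```bash
python3 -m pendant '[[[1,-9,30,0,0,0,1],[1,-9,60,0,0,0,1],[1,-9,85,0,0,0,1],[1,-9,98,0,0,0,1],[1,-9,98,0,0,0,1],[1,-9,98,0,0,0,1]]]'; python3 - <<'E'
from h import *
s=arm.observe();p,Rt=selpose(1.309,.048,.045,.017);print(s["clock"],rel(p,Rt,s),s["force"])
im=get_image("wrist");im2=get_image("scene")
cv2.imwrite("pics/w2.png",cv2.resize(im[130:260,150:410,::-1],None,fx=3,fy=3,interpolation=2));cv2.imwrite("pics/s2.png",cv2.resize(im2[150:230,160:290,::-1],None,fx=6,fy=6,interpolation=2))
E
```

```text
clock: 2.88
position: [0.4938, 0.0059, 0.2528]
ee_rot: [2.441, 1.705, 0.209]
force: [0.0, 0.2, 0.2]
width: 0.005
2.875 (array([-1.4, -0.1,  1.6]), array([ 0.001,  0.001, -0.   ])) [0.03362048 0.24748954 0.15943255]
```

View pics/w2.png

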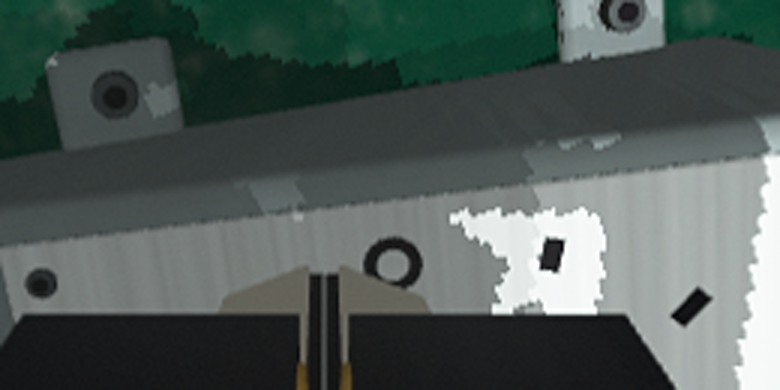

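View pics/s2.png

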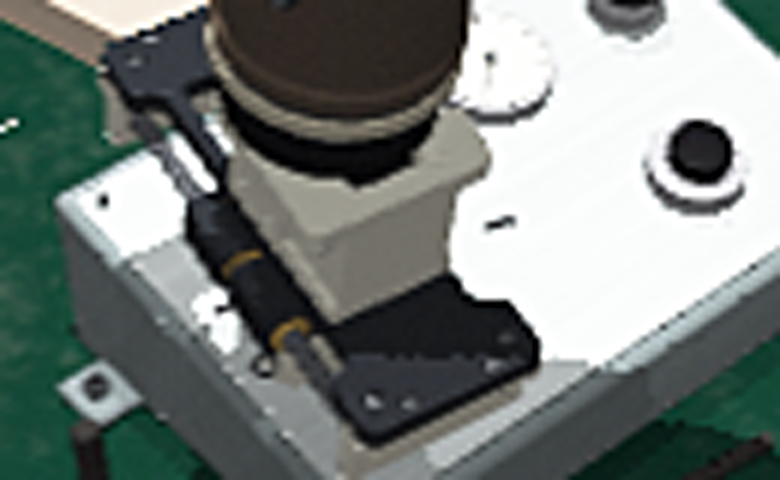

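```bash
python3 -m pendant '[[[-2,8,2,0,0,0,1],[-2,16,2,0,0,0,1],[-2,16,2,0,0,0,1]]]'; for i in 1 ; do python3 -m pendant '[[[0,2,0,0,0,0,1],[0,3,0,0,0,0,1]]]'; done;  python3 -m pendant '[[[0,2,0,0,0,0,1],[0,3,0,0,0,0,1]]]'; python3 -m pendant '[[[0,2,0,0,0,0,1],[0,3,0,0,0,0,1]]]'; python3 -m pendant '[[[0,2,0,0,0,0,1],[0,3,0,0,0,0,1]]]'
```

```text
clock: 3.35
position: [0.5088, -0.002, 0.2536]
ee_rot: [2.442, 1.703, 0.209]
force: [-1.1, -0.2, 0.6]
width: 0.005
clock: 3.6
position: [0.5107, -0.0025, 0.2539]
ee_rot: [2.441, 1.705, 0.208]
force: [0.8, -0.9, -0.3]
width: 0.006
clock: 3.85
position: [0.5135, -0.0036, 0.2545]
ee_rot: [2.441, 1.705, 0.208]
force: [-0.7, 0.7, 0.0]
width: 0.009
clock: 4.1
position: [0.5156, -0.0044, 0.2548]
ee_rot: [2.442, 1.706, 0.206]
force: [-4.4, 1.9, 1.0]
width: 0.008
clock: 4.35
position: [0.5188, -0.0058, 0.2556]
ee_rot: [2.441, 1.705, 0.207]
force: [-4.3, 0.1, -0.6]
width: 0.008
```

```bash
cat > st.py <<'E'
from h import *
s=arm.observe();Rt=R.from_rotvec(s["ee_rot"]).as_matrix();o,A=panel(x[:3])
tip=A.T@(s["position"]+Rt@[0,0,.178]-o)-[x[3],x[4],0]
X=A.T@Rt[:,0];az=np.arctan2(X[1],X[0]);w=az-np.radians(8)
r=tip[0]*np.cos(w)+tip[1]*np.sin(w);tg=-tip[0]*np.sin(w)+tip[1]*np.cos(w)
F=Rt.T@s["force"]
print("t",s["clock"],"w",w.round(3),"r,tang,h mm",np.round([r*1e3,tg*1e3,tip[2]*1e3],1),"Ftool",F.round(1),"Mz about axis",round(float(tip[0]*(A.T@s["force"])[1]-tip[1]*(A.T@s["force"])[0]),3),"j",s["joints"].round(2))
E
python3 st.py
```

```text
t 4.35 w 1.309 r,tang,h mm [50.6 17.5 15.7] Ftool [-1.4 -4.1 -0.3] Mz about axis 0.231 j [ 0.2   0.44 -0.41  2.06  0.51  0.53 -0.94]
```

```bash
cat > arc.py <<'E'
import sys
from h import *
s=arm.observe()
for w in map(float,sys.argv[1:]):
    p,Rt=selpose(w,.048,.020,.017);a,b=rel(p,Rt,s);print(w,a,b)
E
python3 arc.py 1.22 1.13 1.05 .98 .8 .63 .54 .455
```

```text
1.22 [-1.6  1.7 -1.3] [-0.     0.002  0.089]
1.13 [-1.   6.3 -1.3] [-0.     0.002  0.179]
1.05 [-0.8 10.5 -1.3] [0.    0.002 0.259]
0.98 [-1.  14.1 -1.3] [0.    0.002 0.329]
0.8 [-2.5 23.3 -1.3] [0.    0.002 0.509]
0.63 [-5.4 31.6 -1.3] [0.    0.002 0.679]
0.54 [-7.6 35.8 -1.3] [0.    0.002 0.769]
0.455 [-9.9 39.6 -1.2] [0.001 0.002 0.854]
```

```bash
python3 -m pendant '[[[-1.6,1.7,-1,0,0,0.089,1],[-1.3,4,-1,0,0,0.134,1],[-1,6.3,-1,0,0,0.179,1],[-0.9,8.4,-1,0,0,0.219,1],[-0.8,10.5,-1,0,0,0.259,1],[-0.9,12.3,-1,0,0,0.294,1],[-1,14.1,-1,0,0,0.329,1],[-1,14.1,-1,0,0,0.329,1]]]'; python3 st.py; python3 arc.py 0.85 0.72 .63 .585 .54 .495 .455 
```

```text
clock: 5.35
position: [0.5315, -0.0114, 0.2597]
ee_rot: [2.708, 1.291, 0.245]
force: [0.2, 0.2, -0.1]
width: 0.006
t 5.35 w 0.979 r,tang,h mm [48.1 19.7 16.9] Ftool [ 0.3 -0.   0.1] Mz about axis -0.004 j [ 0.15  0.44 -0.33  2.04  0.43  0.53 -1.18]
0.85 [ 1.   6.4 -0.1] [0.001 0.001 0.129]
0.72 [ 1.4 13.2 -0.1] [0.001 0.001 0.259]
0.63 [ 1.2 17.8 -0.1] [0.001 0.001 0.349]
0.585 [ 0.9 20.2 -0.1] [0.001 0.001 0.394]
0.54 [ 0.5 22.5 -0.1] [0.001 0.001 0.439]
0.495 [ 0.1 24.8 -0.1] [0.001 0.001 0.484]
0.455 [-0.4 26.8 -0.1] [0.001 0.001 0.524]
```

```bash
python3 -m pendant '[[[1,6.4,0,0,0,0.129,1],[1.4,13.2,0,0,0,0.259,1],[1.4,13.2,0,0,0,0.259,1]]]'; python3 st.py; python3 arc.py .66 .6 .555 .51 .455 
```

```text
clock: 5.72
position: [0.5421, -0.0183, 0.2621]
ee_rot: [2.87, 0.939, 0.27]
force: [-1.4, 0.9, -0.2]
width: 0.008
t 5.725 w 0.722 r,tang,h mm [47.7 20.  16.8] Ftool [-0.6 -1.6 -0.1] Mz about axis 0.086 j [ 0.12  0.44 -0.27  2.01  0.37  0.53 -1.36]
0.66 [ 0.8  3.4 -0.2] [0.001 0.001 0.062]
0.6 [ 1.3  6.5 -0.2] [0.001 0.001 0.122]
0.555 [ 1.6  8.8 -0.2] [0.001 0.001 0.167]
0.51 [ 1.7 11.1 -0.2] [0.001 0.001 0.212]
0.455 [ 1.8 14.  -0.2] [0.001 0.001 0.267]
```

```bash
python3 -m pendant '[[[0.8,3.4,0,0,0,0.062,1],[1.3,6.5,0,0,0,0.122,1],[1.6,8.8,0,0,0,0.167,1],[1.7,11.1,0,0,0,0.212,1],[1.8,14,0,0,0,0.267,1],[1.8,14,0,0,0,0.267,1]]]'; python3 st.py; python3 arc.py .32 .19
```

```text
clock: 6.48
position: [0.5518, -0.0288, 0.2648]
ee_rot: [2.992, 0.551, 0.293]
force: [0.1, -0.3, -0.4]
width: 0.005
t 6.475 w 0.454 r,tang,h mm [48.2 19.3 16.9] Ftool [-0.1  0.3  0.4] Mz about axis -0.014 j [ 0.09  0.44 -0.2   1.99  0.3   0.54 -1.54]
0.32 [ 1.1  6.4 -0.1] [0.002 0.    0.134]
0.19 [ 1.5 13.2 -0. ] [0.002 0.    0.264]
```

Second click done: it is at step 3 and there is no force on the finger. Next is 3→4.

```bash
python3 -m pendant '[[[1.1,6.4,0,0,0,0.134,1],[1.5,13.2,0,0,0,0.264,1],[1.5,13.2,0,0,0,0.264,1]]]'; python3 st.py; python3 arc.py .13 .07 .03 -.02 -.07
```

```text
clock: 6.85
position: [0.5576, -0.0402, 0.2665]
ee_rot: [3.063, 0.157, 0.309]
force: [-0.7, 0.8, -0.9]
width: 0.002
t 6.85 w 0.192 r,tang,h mm [47.8 20.  16.9] Ftool [-0.8 -1.   0.7] Mz about axis 0.059 j [ 0.06  0.44 -0.14  1.98  0.24  0.53 -1.72]
0.13 [ 0.9  3.4 -0.1] [0.001 0.    0.062]
0.07 [ 1.4  6.5 -0.1] [0.001 0.    0.122]
0.03 [ 1.6  8.5 -0.1] [0.001 0.    0.162]
-0.02 [ 1.8 11.1 -0.1] [0.001 0.    0.212]
-0.07 [ 1.8 13.7 -0.1] [0.001 0.    0.262]
```

```bash
python3 -m pendant '[[[0.9,3.4,0,0,0,0.062,1],[1.4,6.5,0,0,0,0.122,1],[1.6,8.5,0,0,0,0.162,1],[1.8,11.1,0,0,0,0.212,1],[1.8,13.7,0,0,0,0.262,1],[1.8,13.7,0,0,0,0.262,1]]]'; python3 st.py; python3 - <<'E'
from h import *
cv2.imwrite("pics/w3.png",cv2.resize(get_image("wrist")[:,:,::-1],None,fx=1.5,fy=1.5))
im2=get_image("side");cv2.imwrite("pics/s3.png",cv2.resize(im2[150:250,165:320,::-1],None,fx=5,fy=5,interpolation=2))
E
python3 arc.py -.2 -.33
```

```text
clock: 7.6
position: [0.5607, -0.054, 0.2679]
ee_rot: [3.082, -0.251, 0.322]
force: [-0.5, 0.1, -0.3]
width: 0.003
t 7.6 w -0.073 r,tang,h mm [48.2 19.5 17. ] Ftool [-0.6 -0.   0.1] Mz about axis 0.009 j [ 0.04  0.44 -0.08  1.97  0.17  0.53 -1.9 ]
-0.2 [ 1.2  6.6 -0. ] [ 0.001 -0.     0.129]
-0.33 [ 1.7 13.3 -0. ] [ 0.001 -0.     0.259]
```

View pics/w3.png

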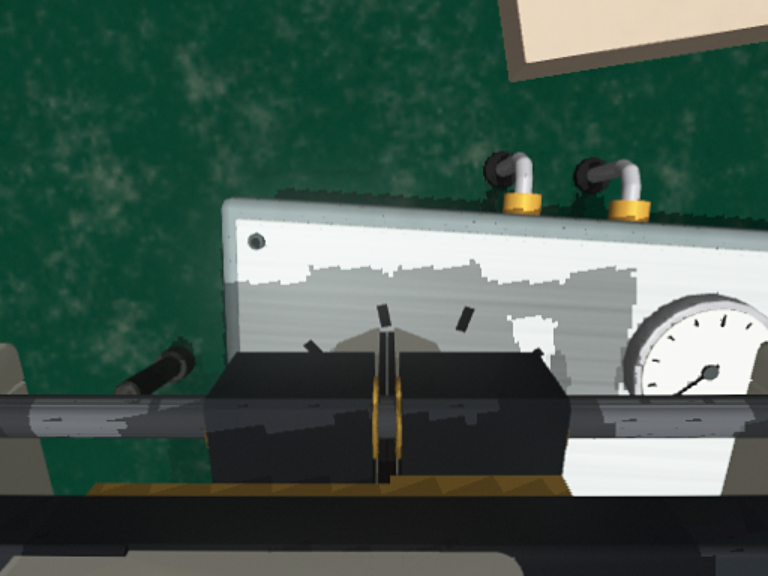

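View pics/s3.png

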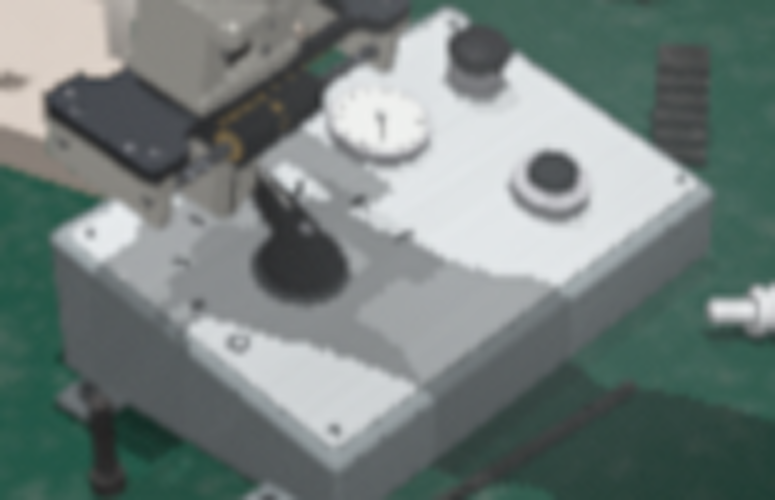

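In the side view the pointer is at the fourth tick, and the finger sits behind it without force. Now the last click, 4→5.

```bash
python3 -m pendant '[[[1.2,6.6,0,0,0,0.129,1],[1.7,13.3,0,0,0,0.259,1],[1.7,13.3,0,0,0,0.259,1]]]'; python3 st.py; python3 arc.py -.39 -.45 -.5 -.55 -.59
```

```text
clock: 8.07
position: [0.5602, -0.067, 0.2684]
ee_rot: [3.051, -0.649, 0.328]
force: [-0.3, 1.3, 0.2]
width: 0.005
t 8.075 w -0.33 r,tang,h mm [48.1 19.9 17. ] Ftool [-0.8 -1.1 -0.3] Mz about axis 0.065 j [ 0.02  0.44 -0.01  1.97  0.11  0.52 -2.07]
-0.39 [ 0.7  3.2 -0. ] [ 0.001 -0.     0.06 ]
-0.45 [ 1.2  6.3 -0. ] [ 0.001 -0.001  0.12 ]
-0.5 [ 1.5  8.9 -0. ] [ 0.001 -0.001  0.17 ]
-0.55 [ 1.7 11.5 -0. ] [ 0.001 -0.001  0.22 ]
-0.59 [ 1.7 13.5 -0. ] [ 0.001 -0.001  0.26 ]
```

```bash
python3 -m pendant '[[[0.7,3.2,0,0,0,0.06,1],[1.2,6.3,0,0,0,0.12,1],[1.5,8.9,0,0,0,0.17,1],[1.7,11.5,0,0,0,0.22,1],[1.7,13.5,0,0,0,0.26,1],[1.7,13.5,0,0,0,0.26,1]]]'; python3 st.py
```

```text
clock: 8.82
position: [0.5561, -0.0804, 0.2682]
ee_rot: [-2.925, 1.036, -0.325]
force: [0.3, -0.7, 0.3]
width: 0.007
t 8.825 w -0.591 r,tang,h mm [48.4 19.5 17. ] Ftool [ 0.7  0.3 -0.2] Mz about axis -0.024 j [-0.01  0.44  0.05  1.98  0.04  0.52 -2.24]
```

```bash
python3 -m pendant '[[[0,-8,0,0,0,0,1],[0,-14,0,0,0,0,1],[0,-14,-40,0,0,0,1],[0,-14,-90,0,0,0,1],[0,-14,-90,0,0,0,1]]]'; python3 - <<'E'
from h import *
s=arm.observe();wp=(s["position"],s["ee_rot"])
cv2.imwrite("pics/w4.png",cv2.resize(get_image("wrist")[:,:,::-1],None,fx=1.5,fy=1.5))
cv2.imwrite("pics/s4.png",cv2.resize(get_image("side")[130:260,165:340,::-1],None,fx=4.5,fy=4.5,interpolation=2))
for k in (4,5,6):
    w=1.8326-k*np.pi/6;print(k,(pj("wrist",P(x[:3],x[3]+.049*np.cos(w),x[4]+.049*np.sin(w),.02),wp)[0]*1.5).round())
E
```

```text
clock: 9.45
position: [0.5478, -0.0643, 0.3614]
ee_rot: [-2.922, 1.033, -0.335]
force: [0.6, 0.6, -0.5]
width: 0.002
4 [423. 290.]
5 [469. 293.]
6 [505. 317.]
```

View pics/w4.png

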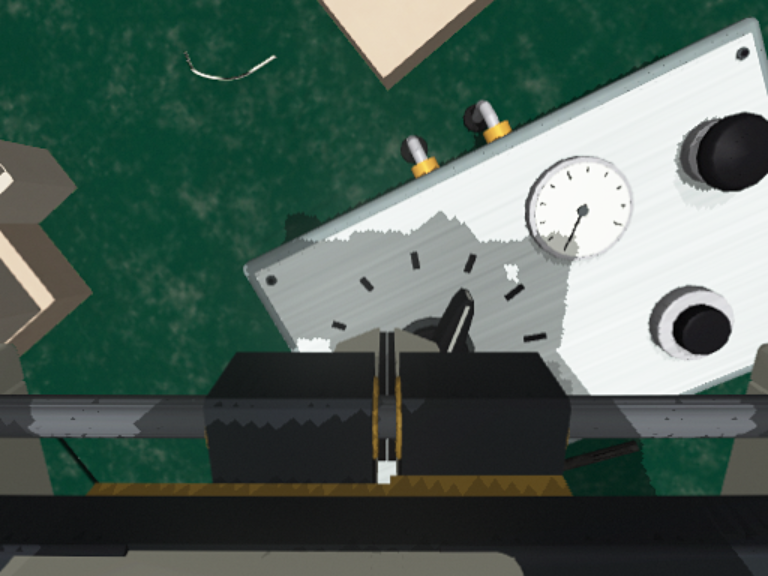

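View pics/s4.png

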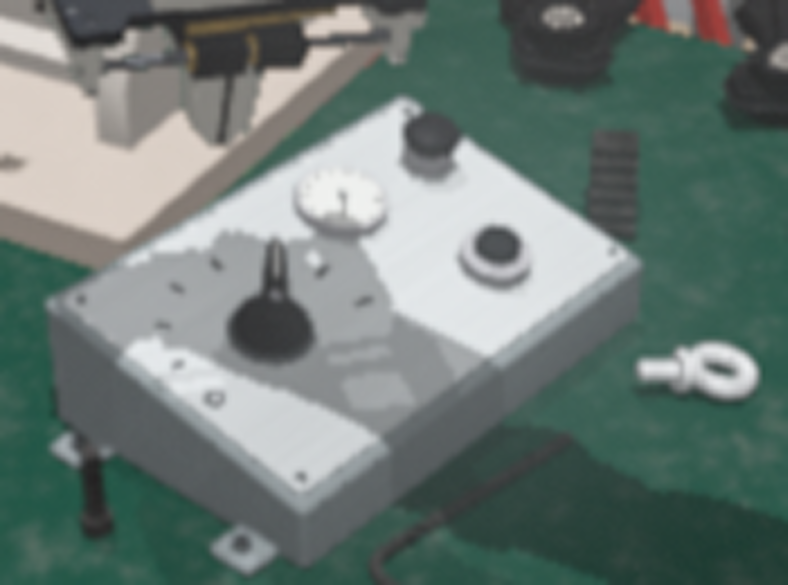

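The pointer is at (467,293) in the wrist view, and the prediction for step 5 was (469,293), so it is in step 5. Next is the clamp button: I'll refine its centre and compute the hover pose.

```bash
python3 - <<'E'
from h import *
im=cv2.imread("pics/w4.png")[260:380,620:768];cv2.imwrite("pics/w4c.png",cv2.resize(im,None,fx=5,fy=5,interpolation=2))
s=arm.observe();wp=(s["position"],s["ee_rot"])
q=pj("wrist",P(x[:3],x[6],x[7],.022),wp)[0]*1.5;print("pred",q,(q-[620,260])*5)
o,A=panel(x[:3]);Rt=A@np.array([[1,0,0],[0,-1,0],[0,0,-1.]])
for h in(.082,.042,.022): p=P(x[:3],x[6],x[7],h)-Rt@[0,0,.178];print(h,p,rel(p,Rt,s))
E
```

```text
pred [701.74319987 337.91137129] [408.71599933 389.55685646]
0.082 [ 0.41960874 -0.18335978  0.31140453] (array([-31.1, 175.8,  25.3]), array([ 0.   , -0.002, -0.451]))
0.042 [ 0.42770776 -0.18524908  0.27227863] (array([-31.1, 175.8,  65.3]), array([ 0.   , -0.002, -0.451]))
0.022 [ 0.43175728 -0.18619374  0.25271567] (array([-31.2, 175.8,  85.3]), array([ 0.   , -0.002, -0.451]))
```

View pics/w4c.png

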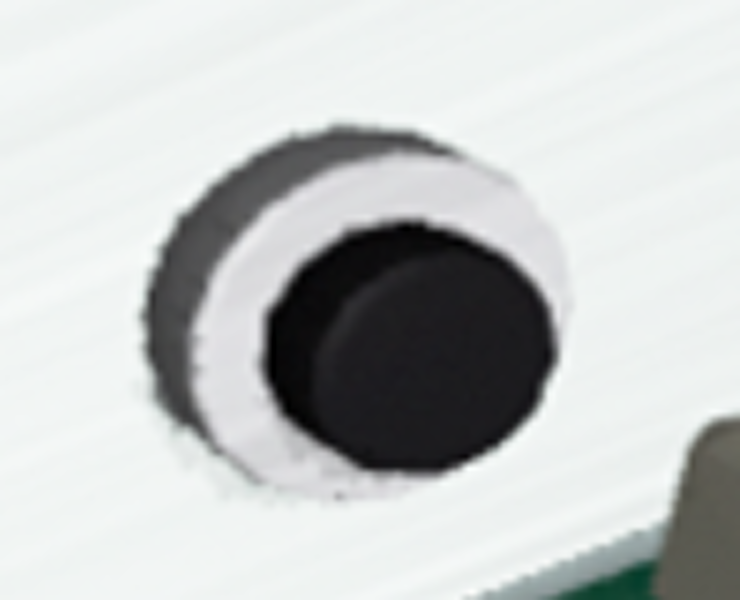

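```bash
python3 -m pendant '[[[-8,50,0,0,0,-0.12,1],[-16,100,5,0,0,-0.25,1],[-24,145,15,0,0,-0.36,1],[-29,178,25,0,0,-0.451,1],[-29,178,25,0,0,-0.451,1],[-29,178,25,0,0,-0.451,1]]]'; python3 - <<'E'
from h import *
s=arm.observe();wp=(s["position"],s["ee_rot"]);o,A=panel(x[:3]);Rt=A@np.array([[1,0,0],[0,-1,0],[0,0,-1.]])
p=P(x[:3],x[6],x[7],.022)-Rt@[0,0,.178];print(rel(p,Rt,s),s["joints"].round(2))
im=get_image("wrist");cv2.imwrite("pics/w5.png",cv2.resize(im[120:280,120:400,::-1],None,fx=2.8,fy=2.8,interpolation=2))
cv2.imwrite("pics/c5.png",cv2.resize(get_image("scene")[110:230,190:330,::-1],None,fx=5,fy=5,interpolation=2))
cv2.imwrite("pics/s5.png",cv2.resize(get_image("side")[120:240,200:340,::-1],None,fx=5,fy=5,interpolation=2))
E
```

```text
clock: 10.3
position: [0.4198, -0.1864, 0.3111]
ee_rot: [3.08, -0.356, 0.323]
force: [0.3, 0.4, 0.1]
width: 0.01
(array([-0.8, -3. , 59.5]), array([ 0.001,  0.001, -0.001])) [ 0.33  0.23 -0.03  2.17 -0.02  0.53 -1.48]
```

View pics/w5.png

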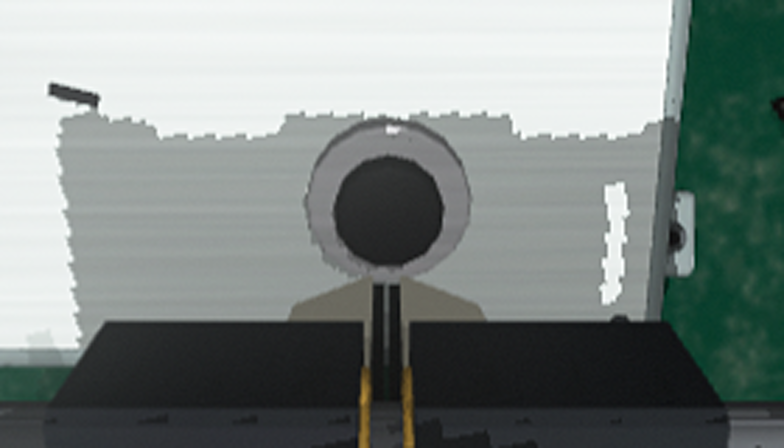

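View pics/s5.png

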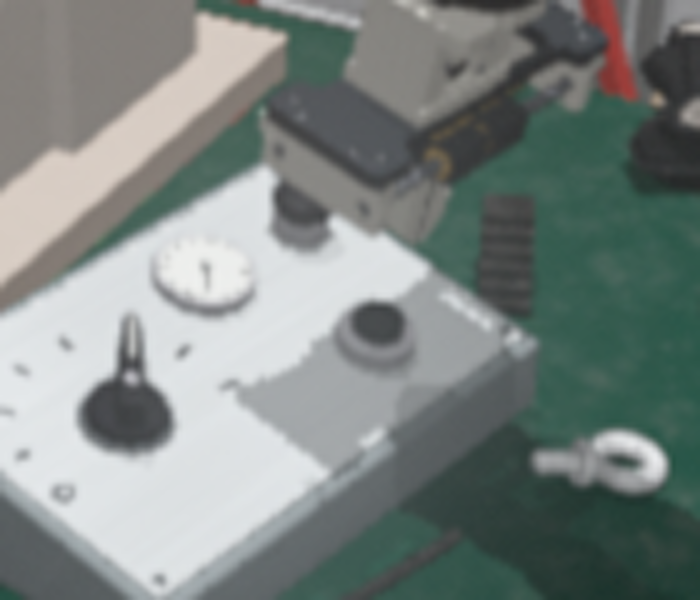

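View pics/c5.png

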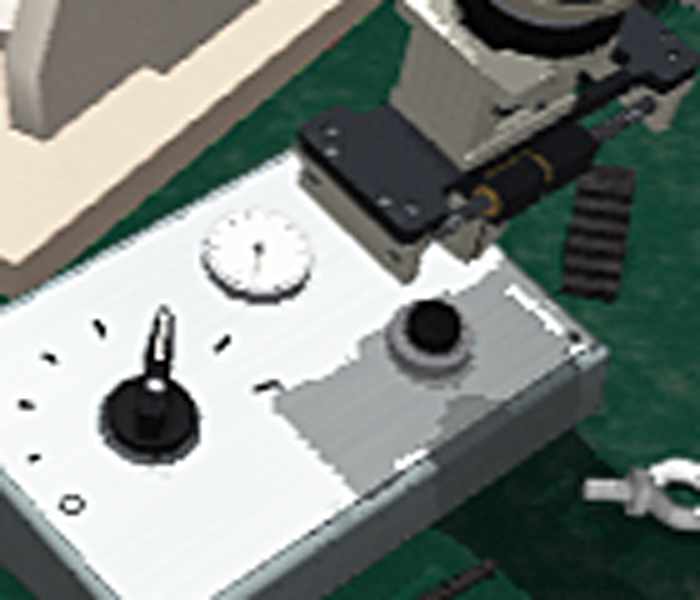

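```bash
python3 - <<'E'
from h import *
m=_C["wrist"];T=m["T_tool_cam"];u=(np.array([258.6,195.4])-[m["cx"],m["cy"]])/[m["fx"],m["fy"]]
d=T[:3,:3]@[u[0],u[1],1];print((T[:3,3]+d*(.2375-T[2,3])/d[2])*1000)
E
```

```text
Traceback (most recent call last):
NameError: name '_C' is not defined
```

```bash
python3 - <<'E'
import h,numpy as np
m=h._C["wrist"];T=m["T_tool_cam"];u=(np.array([258.6,195.4])-[m["cx"],m["cy"]])/[m["fx"],m["fy"]]
d=T[:3,:3]@[u[0],u[1],1];print((T[:3,3]+d*(.2375-T[2,3])/d[2])*1000)
E
```

```text
[  3.87243095   0.83804983 237.5       ]
```

```bash
python3 -m pendant '[[[2,0,20,0,0,0,1],[3,0,40,0,0,0,1],[3,0,53,0,0,0,1],[3,0,57,0,0,0,1],[3,0,57,0,0,0,1]]]'; python3 -m pendant '[[[0,0,2,0,0,0,1],[0,0,4,0,0,0,1],[0,0,4,0,0,0,1]]]';python3 -m pendant '[[[0,0,2,0,0,0,1],[0,0,2,0,0,0,1]]]';python3 -m pendant '[[[0,0,2,0,0,0,1],[0,0,2,0,0,0,1]]]'
```

```text
clock: 11.08
position: [0.4339, -0.19, 0.2566]
ee_rot: [3.079, -0.355, 0.324]
force: [0.7, 0.3, 0.1]
width: 0.007
clock: 11.45
position: [0.4348, -0.1905, 0.253]
ee_rot: [3.079, -0.355, 0.325]
force: [0.0, -0.1, 3.6]
width: 0.002
clock: 11.7
position: [0.4353, -0.1906, 0.2508]
ee_rot: [3.079, -0.355, 0.325]
force: [0.3, -0.4, 4.1]
width: 0.001
clock: 11.95
position: [0.4357, -0.1906, 0.2492]
ee_rot: [3.079, -0.355, 0.325]
force: [-0.7, 1.9, 8.3]
width: 0.001
```

```bash
python3 -m pendant '[[[0,0,1,0,0,0,1],[0,0,2,0,0,0,1],[0,0,2,0,0,0,1]]]'; python3 -m pendant '[[[0,0,0,0,0,0,1],[0,0,0,0,0,0,1],[0,0,0,0,0,0,1],[0,0,0,0,0,0,1],[0,0,0,0,0,0,1],[0,0,0,0,0,0,1],[0,0,0,0,0,0,1],[0,0,0,0,0,0,1],[0,0,0,0,0,0,1],[0,0,0,0,0,0,1],[0,0,0,0,0,0,1],[0,0,0,0,0,0,1],[0,0,0,0,0,0,1],[0,0,0,0,0,0,1],[0,0,0,0,0,0,1],[0,0,0,0,0,0,1],[0,0,0,0,0,0,1]]]'; python3 - <<'E'
from h import *
cv2.imwrite("pics/s6.png",cv2.resize(get_image("scene")[110:230,190:330,::-1],None,fx=5,fy=5,interpolation=2))
E
```

```text
clock: 12.32
position: [0.4357, -0.1907, 0.2486]
ee_rot: [3.078, -0.355, 0.326]
force: [-12.6, 5.1, 36.2]
width: 0.005
clock: 14.45
position: [0.4357, -0.1907, 0.2486]
ee_rot: [3.078, -0.355, 0.326]
force: [-12.5, 4.8, 36.8]
width: 0.005
```

View pics/s6.png

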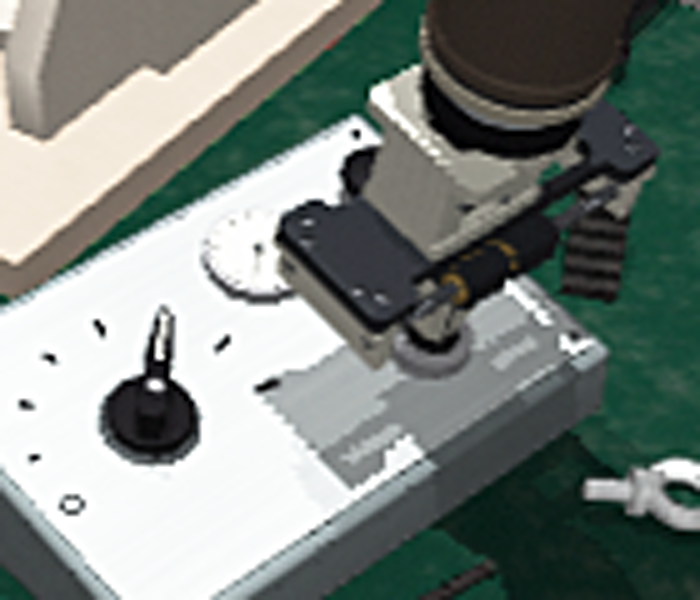

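The button is bottomed: the force is steady at about 39 N and the button can be seen sunk at (435,335). It has been held for over 2 s, so I'll release straight up.

```bash
python3 -m pendant '[[[0,0,-6,0,0,0,1],[0,0,-20,0,0,0,1],[0,0,-60,0,0,0,1],[0,0,-110,0,0,0,1],[0,0,-110,0,0,0,1],[0,0,-110,0,0,0,1],[0,0,-110,0,0,0,1]]]'; python3 - <<'E'
from h import *
cv2.imwrite("pics/s7.png",cv2.resize(get_image("scene")[110:250,160:330,::-1],None,fx=4.2,fy=4.2,interpolation=2))
cv2.imwrite("pics/w7.png",get_image("wrist")[:,:,::-1])
s=arm.observe();print(s["clock"],s["force"],abs(s["dq"]).max())
E
```

```text
clock: 15.38
position: [0.4132, -0.1852, 0.3533]
ee_rot: [3.08, -0.355, 0.32]
force: [-1.0, -0.3, -0.2]
width: 0.006
15.475 [-0.27438431 -0.12198005 -0.04041778] 0.004244122127991548
```

View pics/s7.png

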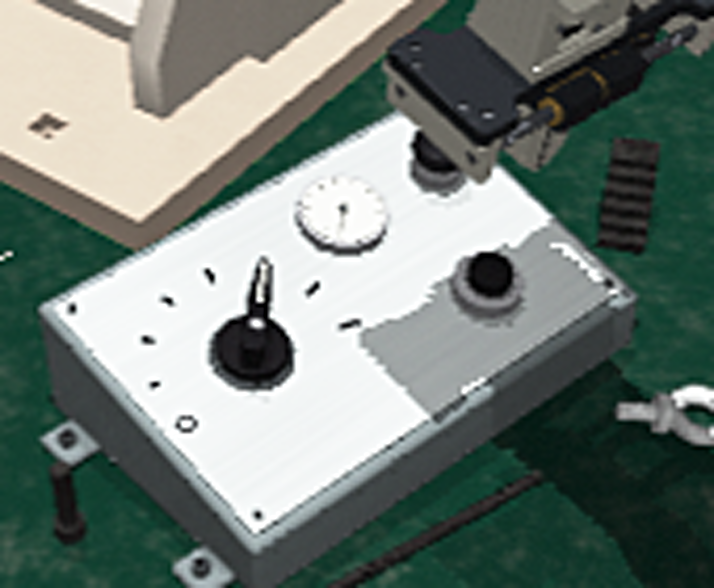

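View pics/w7.png

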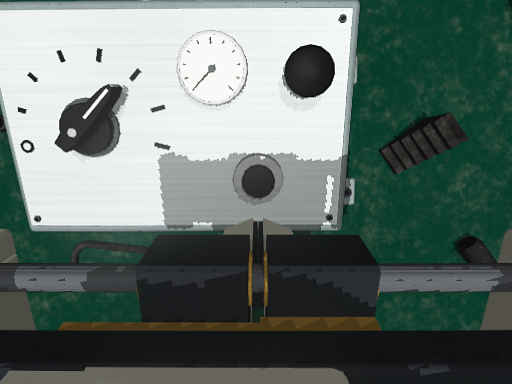

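The wrist view shows the pointer's nose at (117,90) aimed at tick 5 at (135,75). The clamp button is up at (258,181), the parts are untouched and the hand is clear.

```bash
python3 -c "
from cell import arm
print(arm.sign_off())"
```

```text
the job is handed in; nothing more can be done
None
```

The job is done and handed in at about 15.5 s of the 67 s allowed; sign-off reports no verdict.

- **Selector:** It started in step 1. I pushed the pointer's side with the closed fingertips through four clicks to step five. Measured forces stayed near 5 N, well under the 20 N limit.
- **Clamp button:** I held it at the bottom for just over 2 s, then released it straight up. Once it bottomed, the fingers pressed with about 39 N. That is more than the spring needs, but it went through the fingertips and was well below the 120 N wrist limit.
- **Last checks:** The pointer rests at the fifth tick and both buttons are up. The bolt, step block, hex key and eye bolt look unmoved. The hand is clear, with zero force within the noise.
- **Disagreement:** My first estimate of the clamp button's centre was 3 to 4 mm off from what the wrist camera showed. I used a compromise between the two, and the fingertips landed on the button.

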